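Press a filter retainer home in its sampling holder

TASK

One of the two filter holders on the bench has its white retainer still standing proud of the rim. Take the pusher from its stand, press that retainer straight down with the pusher's foot until it snaps under the catches and sits fully home, pressing no harder than 25 N so that the filter does not crack, then put the pusher back upright in its stand. Keep your fingers off the retainer, and leave the finished holder and the other things on the bench alone.

Things in the scene. Friction and masses are not known exactly. Their poses are not given: they have to be found in the camera images.
- holder: Round steel filter holder, fixed, 96 mm outer diameter, 44 mm high, a round recess in its top (63 mm bore, 20 mm deep), with three small spring-loaded ball catches in the bore wall, centres 12.5 mm above the recess floor. The retainer in it stands proud, resting loosely on the catches, top about 6 mm above the rim, underside 13 mm above the floor. Origin: centre of its underside, z up.
- holder_seat (a point): Centre of the recess floor (seat), 24 mm above the bench. The retainer is home with its underside here, top 7 mm below the rim. Pushed down centrally it resists with roughly 6 to 14 N in the first half of its 12 to 13 mm way, then slides with little force; the catches spring over its upper bevel as it nears the seat. On the seat resistance rises steeply.
- retainer: White plastic filter retainer: a disc 60 mm in diameter, 13 mm thick, both edges bevelled at 45 degrees by 4 mm, flat top with a grey filter patch 34 mm wide; 35 to 70 g. More than 25 N on it cracks the filter. Origin: centre of its underside, z up; top face at z = +13 mm.
- pusher: Hand pusher, 0.19 kg: black square handle, 22 mm wide, z = +8 to +60 mm, on a collar 52 mm in diameter, z = 0 to +8 mm; below, a guide 18 mm in diameter and a locked shank with a flat round foot 24 mm in diameter, its underside 46 to 58 mm below the origin: the length differs each time, so feel for contact. Origin: centre of the collar's underside, x, y square to the handle's sides.
- stand: Aluminium tube stand for the pusher, fixed to the bench, 50 mm outer and 32 mm inner diameter, 80 mm high, on a 90 mm round foot. The pusher hangs in it with its collar on the rim. Origin: centre of its underside.
- stand_rim (a point): Centre of the mouth of the stand, 80 mm above the bench: the pusher's origin lies here when it is put away.
- finished_holder: A second, equal holder, fixed, whose retainer is already home (7 mm below the rim). Leave alone. Origin: centre of its underside.
- spray_bottle: White trigger spray bottle, 76 mm in diameter, 215 mm tall, standing by; origin: centre of its underside.
- dish_stack: Stack of three culture dishes, 94 mm in diameter, 44 mm high, standing by; origin: centre of its underside.
- beaker: Glass beaker, 68 mm in diameter, 75 mm high, standing by; origin: centre of its underside.
- sample_jar: Grey jar with a white lid, 64 mm in diameter, 74 mm high, standing by; origin: centre of its underside.
Things that resemble listed ones, but are neither listed nor needed, are in the scene too. Leave any red look-alike of the pusher alone.

How it is judged:
By the outcome, as a careful person would: the job done as asked, in the order asked, and still so for the second after the job is handed in, with the robot touching nothing.
It also fails if it takes over 59 s, if anything falls off the work surface, if the arm or the gripper's body presses on something with over 40 N, if the wrist force passes 120 N, or if a joint passes its speed limit or range.

ROBOT

A 7-joint arm with a two-finger parallel gripper is mounted at the origin on the work surface. World frame = base frame: x ahead of the robot, y to its left, z up, the work surface at z = 0. Lengths are in m, angles in rad, forces in N, time in s.
With the tool pointing down it reaches from about 0.4 to 0.875 m from the base axis. Payload 19.3 kg.
Tool frame: the origin (TCP) lies at the very end of the fingers, on their centre line; the grasp point (between the pads) lies 19 mm behind it; z points along the fingers, y is the line along which they close (so a half turn about z gives the same grasp; the last joint's range is limited). The gripper opens to 85 mm and grips with 20 to 120 N. Pads are 22 mm wide; open, the fingers measure 114 mm over their backs; the gripper's body (76 mm by 85 mm) begins 54 mm behind the grasp point. The pads swing forward as they close: fully open they stand 13 mm farther back than shut.
Start: joints at [-0.07, 0.521, -0.036, 1.599, 0.021, 1.021, -0.113], TCP at [0.625, -0, 0.231] pointing down, gripper open.
Joint ranges: [-2.91, 2.91], [-0.3, 2.13], [-1.5, 1.42], [0.17, 2.43], [-1.26, 4.41], [0.16, 1.93], [-2.52, 2.52]. Speed limits (rad/s): [1.89, 1.89, 2.39, 2.39, 3.01, 3.01, 3.01].

INTERFACE

Orientations are given as [roll, pitch, yaw] about the fixed x, y, z axes, in that order (R = Rz(yaw) Ry(pitch) Rx(roll)).
In Python, from workcell import bot gives the robot as it stands.
- The arm moves only by the shell command python3 -m crank 'ROWS' [FORCE]. ROWS is a JSON object of lists of equal length, an entry for each row: "travel": the shift along the world's x, y, z in cm, a list of three; "turn": the turn, a rotation vector about the world's x, y, z in degrees, a list of three; "gripper": the closure, from 0 (fully open) to 1 (shut). A call has exactly 5 rows; each row is the pose to reach, as a shift and turn from the pose commanded when the call began; what a row does not reach only later rows make up. A row lasts 1/10 s, in which the tool goes at most 50 mm and 8.59 degrees, less where a joint would pass 70% of its speed; a pose out of reach is approached as far as the arm can. A call with a gripper value outside its range is refused whole. The fingers move at their own pace and stop on an object; FORCE is the grip in N (left out, the last holds). Time passes only in rows, so rows that repeat a pose let the fingers close, or fill a call up. It gives the time, the measured TCP pose, the force, the opening and the grip force at its end, in the units of the state.
- bot.observe(): the state, without advancing time (a new reading comes with each control period).
- bot.grab_frame(name): name is "scene" or "side" or "wrist"; returns a dict with "pixels" (420x560x3 uint8, red, green, blue), "fx", "fy", "cx", "cy" (pixels), "extrinsics" (4x4, takes a point from world to camera coordinates). Camera axes: x right, y down, z forward; pixel columns grow to the right and rows downward; lengths in m; the calibration is good to about 2 mm. A picture is of the moment at which its call begins. There is no depth.
- bot.job_done(): hands the job in; it is judged then, once.
The state is a dict: "clock": time; "qpos": joint angles; "qd": joint speeds; "joint_efforts": joint torques, N m; "position": TCP position; "tool_rot": TCP orientation; "force": force on the tool from outside, world axes, zero at the start; "moment": the same for the moment, N m; "grip_width": finger opening in m; "finger_force": force on a finger pad.
Only numpy, scipy, OpenCV 4.12 (cv2) and the standard library are available. Lean on these libraries where they do the work, as an engineer would, in place of code of your own. Each camera call takes 0.05 s, during which the arm holds its last target. There are 200 camera calls.

## Working session

There is one attempt and no reset: what is moved stays moved. The work goes in short steps, Python scripts to look and compute and a shell command to move; the robot and the scene stay as the last step left them, time stands still between calls to the robot, and variables do not carry over. Pictures are saved under pics/ and viewed, at most 10 in all, crops included, and the job is handed in when it is done.

```bash
mkdir -p pics; cat > h.py <<'E'
import numpy as np,cv2,pickle
from workcell import bot
def snap(n,tag):
    f=bot.grab_frame(n); pickle.dump(f,open(f'pics/{tag}.pkl','wb'))
    cv2.imwrite(f'pics/{tag}.png',f['pixels'][:,:,::-1]); return f
def load(tag): return pickle.load(open(f'pics/{tag}.pkl','rb'))
def ray(f,u,v):
    E=np.array(f['extrinsics']);R=E[:3,:3];t=E[:3,3]
    return -R.T@t, R.T@np.array([(u-f['cx'])/f['fx'],(v-f['cy'])/f['fy'],1])
def at(f,u,v,z):
    c,d=ray(f,u,v); return c+d*(z-c[2])/d[2]
def proj(f,p):
    E=np.array(f['extrinsics']);q=E[:3,:3]@np.array(p)+E[:3,3]
    return np.array([f['fx']*q[0]/q[2]+f['cx'],f['fy']*q[1]/q[2]+f['cy']])
def crop(tag,x0,y0,x1,y1,out,s):
    im=cv2.imread(f'pics/{tag}.png')[y0:y1,x0:x1]; cv2.imwrite(f'pics/{out}.png',cv2.resize(im,None,fx=s,fy=s,interpolation=cv2.INTER_CUBIC))
E
python3 - <<'E'
from h import *
a=snap('scene','s0');b=snap('side','d0');c=snap('wrist','w0')
for f in(a,b,c):print(ray(f,280,210))
print(bot.observe())
E
```

```text
(array([1.29477158, 0.12427121, 1.22305623]), array([-0.52438923, -0.06682673, -0.8489282 ]))
(array([-0.20338684, -0.92852568,  0.932039  ]), array([ 0.52290361,  0.63305225, -0.57083406]))
(array([0.62515108, 0.07397348, 0.37228767]), array([ 0.00487777, -0.28397168, -0.9588758 ]))
{'clock': 0.15, 'qpos': array([-0.07021233,  0.52184652, -0.03631981,  1.59984571,  0.02123758,
        1.02109885, -0.11279541]), 'qd': array([ 1.93731463e-04, -2.06700371e-03,  2.42885534e-04, -5.31636774e-04,
        6.59492552e-05, -7.83366684e-05,  1.04605508e-03]), 'joint_efforts': array([ 4.00798544e-04, -9.27376485e+01,  1.98035471e+00, -3.70049715e+01,
        1.79930578e-02,  6.46477114e-03, -1.41420460e-05]), 'position': array([ 6.24764490e-01, -3.54658683e-05,  2.30888330e-01]), 'tool_rot': array([-3.14078477e+00,  8.92482327e-05,  1.57081344e+00]), 'force': array([-0.65869148,  0.08407687, -1.02565432]), 'moment': array([-0.00239032, -0.01669383,  0.0238984 ]), 'finger_force': 0.0, 'grip_width': 0.08549815200062601}
```

View pics/s0.png

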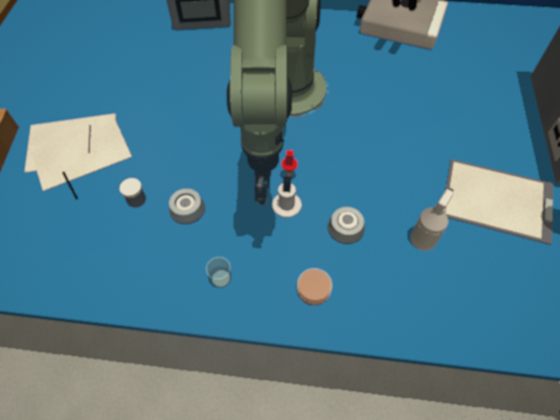

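View pics/d0.png

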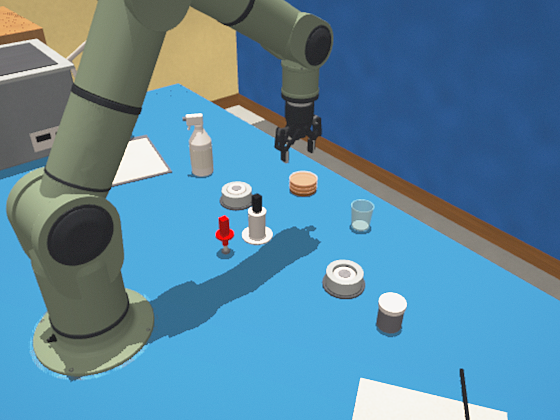

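```bash
python3 - <<'E'
from h import *
def c(tag,x,y,w=40,h=36,s=5):
    im=cv2.imread(f'pics/{tag}.png')[y-h:y+h,x-w:x+w]; return cv2.resize(im,(400,300),interpolation=cv2.INTER_CUBIC)
# scale 5 x, 300/72 y -> use h=30
c2=lambda t,x,y:c(t,x,y,40,30)
cv2.imwrite('pics/m0.png',np.vstack([np.hstack([c2('s0',187,206),c2('s0',347,225)]),np.hstack([c2('d0',344,278),c2('d0',237,195)])]))
cv2.imwrite('pics/m1.png',np.vstack([np.hstack([c2('s0',287,185),c2('d0',245,220)]),np.hstack([cv2.resize(cv2.imread('pics/w0.png'),(400,300)),c2('s0',287,205)])]))
E
```

```text
(no output)
```

View pics/m0.png

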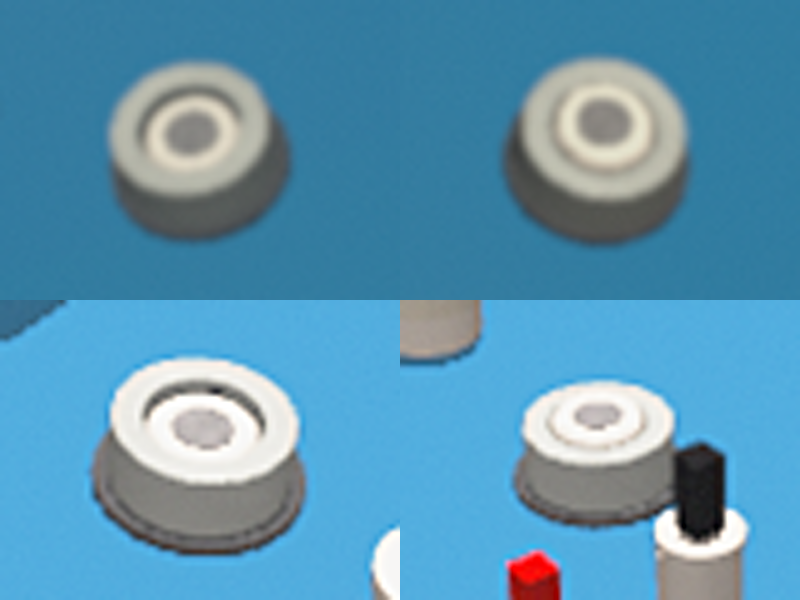

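View pics/m1.png

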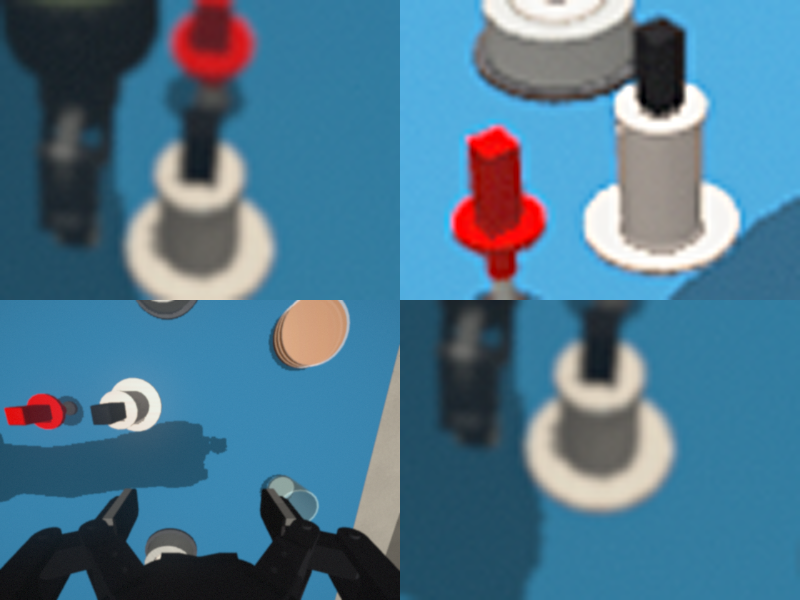

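```bash
python3 - <<'E'
from h import *
s,d=load('s0'),load('d0')
def tri(ps,pd):
    c1,d1=ray(s,*ps);c2,d2=ray(d,*pd)
    k=np.linalg.lstsq(np.c_[d1,-d2],c2-c1,rcond=None)[0];return c1+d1*k[0],c2+d2*k[1]
for n,a,b,z in [('filter',(348,219.2),(236.6,188.2),.05),('rim',(347.8,220.6),(236.8,189.8),.044),('collar',(287,190),(257.1,211.4),.088)]:
    print(n,at(s,*a,z)[:2],at(d,*b,z)[:2],tri(a,b))
print('side handle top',at(d,257.2,196.2,.14))
print('red',at(d,245-40+(493-400)/5,220-30+140/5,.1))
crop('w0',90,90,250,210,'w0c',5)
E
```

```text
filter [0.57935363 0.23405501] [0.57399677 0.22962019] (array([0.57715955, 0.2343917 , 0.04640242]), array([0.57718153, 0.23436483, 0.0463865 ]))
rim [0.5805697  0.23422305] [0.5742813  0.22935611] (array([0.57801516, 0.23461633, 0.03978277]), array([0.57790487, 0.23475129, 0.03986216]))
collar [0.52197786 0.04741348] [0.51460966 0.04289132] (array([0.51882819, 0.04710024, 0.08337386]), array([0.51825396, 0.04782189, 0.08371595]))
side handle top [0.51529219 0.04170259 0.14      ]
red [0.41348887 0.06151099 0.1       ]
```

View pics/w0c.png

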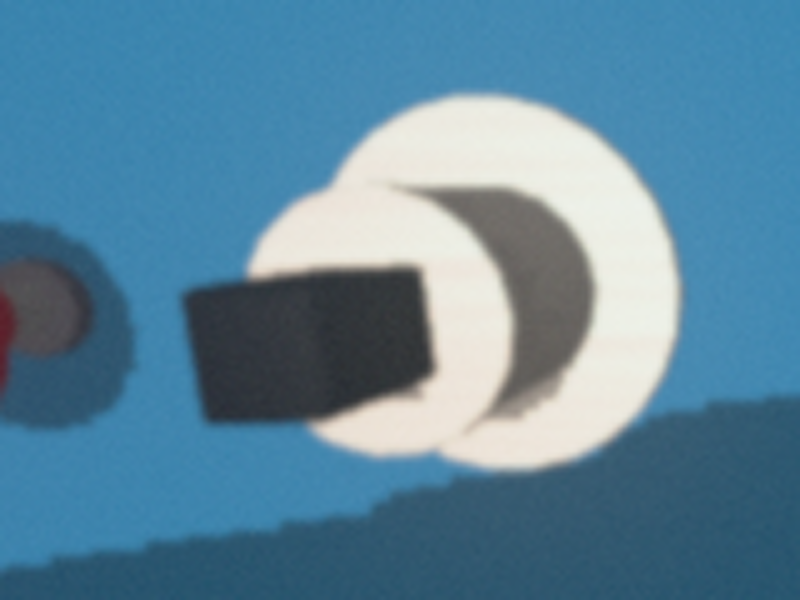

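```bash
python3 - <<'E'
from h import *
w=load('w0')
g=lambda x,y,z:at(w,90+x/5,90+y/5,z)[:2]
print('collar',g(381,321,.088),'foot',g(508,283,.008))
c=[g(183,290,.14),g(313,272,.14),g(335,413,.14),g(207,422,.14)]
print(np.mean(c,0))
for i in range(4):
    v=c[(i+1)%4]-c[i];print(np.linalg.norm(v),np.degrees(np.arctan2(v[1],v[0])))
v=g(418,265,.088)-g(433,375,.088);print(np.linalg.norm(v),np.degrees(np.arctan2(v[1],v[0])))
E
```

```text
collar [0.51755954 0.04540628] foot [0.51922669 0.04650459]
[0.51762652 0.04609507]
0.020740315756498522 7.601787583081267
0.021939276669169023 -88.01671204562072
0.020658239131728633 -175.96232367854
0.02064927223882423 91.97139820939995
0.020760533749747356 92.04191576045821
```

```bash
python3 -m crank '{"travel":[[-3,1.5,0],[-6,3,0],[-9,4,-2],[-10.7,4.6,-4],[-10.7,4.6,-5]],"turn":[[0,0,1],[0,0,2],[0,0,3],[0,0,3],[0,0,3]],"gripper":[0,0,0,0,0]}' 80; python3 - <<'E'
from h import *
w=snap('wrist','w1');o=bot.observe();print(o['position'],o['clock'],o['qd'].max())
for p in[(.5176,.0458,.14),(.5176,.0458,.088)]:print(proj(w,p))
E
```

```text
clock: 0.65
position: [0.5156, 0.0467, 0.1802]
tool_rot: [-3.139, -0.0, 1.625]
force: [0.9, -0.4, -0.5]
grip_width: 0.0853
finger_force: 0.0
[0.51665873 0.04616435 0.17937647] 0.7 0.054735942348114644
[280.84073461 240.39046378]
[280.46302158 216.6232525 ]
```

View pics/w1.png

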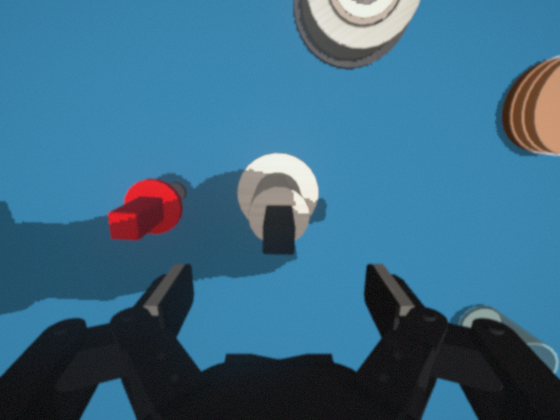

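The wrist view shows the black handle top at (279, 240), centred between the fingers and square to them, matching my estimate; the red look-alike at (145, 210) is clear of the fingers. Descending.

```bash
python3 -m crank '{"travel":[[0,0,-2],[0,0,-4],[0,0,-6],[0,0,-8],[0,0,-8]],"turn":[[0,0,0],[0,0,0],[0,0,0],[0,0,0],[0,0,0]],"gripper":[0,0,0,0,0]}' 80;  python3 -m crank '{"travel":[[0,0,0],[0,0,0],[0,0,0],[0,0,0],[0,0,0]],"turn":[[0,0,0],[0,0,0],[0,0,0],[0,0,0],[0,0,0]],"gripper":[0.5,1,1,1,1]}' 80;python3 -m crank '{"travel":[[0,0,0],[0,0,0],[0,0,0],[0,0,0],[0,0,0]],"turn":[[0,0,0],[0,0,0],[0,0,0],[0,0,0],[0,0,0]],"gripper":[1,1,1,1,1]}' 80
```

```text
clock: 1.2
position: [0.5177, 0.0455, 0.0995]
tool_rot: [-3.139, 0.001, 1.623]
force: [-0.3, 0.3, -0.1]
grip_width: 0.0857
finger_force: 0.0
clock: 1.7
position: [0.5181, 0.0459, 0.102]
tool_rot: [3.141, -0.0, 1.623]
force: [-2.7, -1.2, 9.4]
grip_width: 0.0209
finger_force: 77.7
clock: 2.2
position: [0.5182, 0.046, 0.102]
tool_rot: [3.141, 0.0, 1.623]
force: [-2.8, -0.2, 9.8]
grip_width: 0.0211
finger_force: 77.8
```

```bash
python3 -m crank '{"travel":[[0,0,0.5],[0,0,1.5],[0,0,3],[0,0,4.5],[0,0,6]],"turn":[[0,0,0],[0,0,0],[0,0,0],[0,0,0],[0,0,0]],"gripper":[1,1,1,1,1]}' 80;python3 -m crank '{"travel":[[0,0,1.5],[0,0,3],[0,2,4],[1,5,4],[1,7,4]],"turn":[[0,0,0],[0,0,0],[0,0,0],[0,0,0],[0,0,0]],"gripper":[1,1,1,1,1]}' 80;python3 -m crank '{"travel":[[1,0,0],[2,1,0],[2,1,0],[2,1,0],[2,1,0]],"turn":[[0,0,0],[0,0,0],[0,0,0],[0,0,0],[0,0,0]],"gripper":[1,1,1,1,1]}' 80; python3 - <<'E'
from h import *
w=snap('wrist','w2');snap('side','d2');o=bot.observe();print(o['position'],o['force'])
p=np.r_[o['position'][:2],o['position'][2]-.022-.05]
print(proj(w,(.577,.2335,.05)),proj(load('d2'),p))
E
```

```text
clock: 2.7
position: [0.518, 0.046, 0.1626]
tool_rot: [3.141, -0.0, 1.623]
force: [-0.1, 0.0, -1.4]
grip_width: 0.0213
finger_force: 78.2
clock: 3.2
position: [0.5289, 0.1178, 0.2026]
tool_rot: [3.14, -0.001, 1.624]
force: [0.0, 0.4, -3.0]
grip_width: 0.021
finger_force: 78.5
clock: 3.7
position: [0.5476, 0.1252, 0.2015]
tool_rot: [-3.141, 0.0, 1.623]
force: [0.8, 1.0, -2.1]
grip_width: 0.0211
finger_force: 78.6
[0.54775836 0.1253785  0.20149471] [-0.84155038  0.7573676  -1.3184912 ]
[315.88161436  86.09231234] [248.80268552 183.16608161]
```

View pics/w2.png

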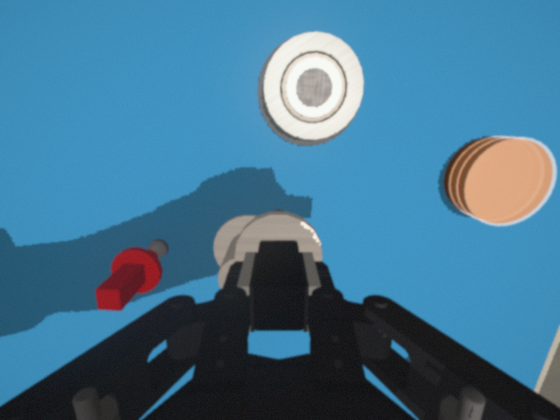

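The patch of the proud retainer is at (314, 87), the pusher sits square in the fingers with its collar visible at (270, 235).

```bash
python3 - <<'E'
from h import *
w=load('w2');im=w['pixels'].astype(int)
sub=im[20:150,250:375]; g=sub.mean(2); sat=sub.max(2)-sub.min(2)
m=((sat<25)&(g>90)&(g<150)).astype(np.uint8)
n,l,st,c=cv2.connectedComponentsWithStats(m)
for i in range(1,n):
    if st[i,4]>200:print(st[i],c[i]+[250,20],at(w,*(c[i]+[250,20]),.05))
m=((sat<45)&(g>170)).astype(np.uint8);cs,_=cv2.findContours(m,cv2.RETR_EXTERNAL,cv2.CHAIN_APPROX_NONE)
k=max(cs,key=cv2.contourArea);e=cv2.fitEllipse(k);print(e);print(at(w,e[0][0]+250,e[0][1]+20,.044))
E
```

```text
[  8  26  91  99 710] [282.99577465 115.7915493 ] [0.54812985 0.20588928 0.05      ]
((63.2603874206543, 65.01435089111328), (98.98387908935547, 107.59285736083984), 10.544779777526855)
[0.57512324 0.23500942 0.044     ]
```

```bash
python3 -m crank '{"travel":[[0.8,3,0],[1.6,6,0],[2.4,9,0],[2.8,10.9,-1.5],[2.8,10.9,-3]],"turn":[[0,0,0],[0,0,0],[0,0,0],[0,0,0],[0,0,0]],"gripper":[1,1,1,1,1]}' 80;python3 -m crank '{"travel":[[0,0,-1],[0,0,-2],[0,0,-2],[0,0,-2],[0,0,-2]],"turn":[[0,0,0],[0,0,0],[0,0,0],[0,0,0],[0,0,0]],"gripper":[1,1,1,1,1]}' 80; python3 - <<'E'
from h import *
o=bot.observe();print(o['position'],o['force'])
P=o['position']
snap('side','d3');snap('scene','s3');w=snap('wrist','w3')
g=lambda t,x,y,w=40,h=30:cv2.resize(cv2.imread(f'pics/{t}.png')[y-h:y+h,x-w:x+w],(400,300),interpolation=cv2.INTER_CUBIC)
cv2.imwrite('pics/m3.png',np.vstack([np.hstack([g('d3',237,180),g('s3',347,210)]),np.hstack([g('w3',280,210,280,210),g('w3',280,260,80,60)])]))
for t in('d3','s3','w3'):
    f=load(t)
    print(t,proj(f,(P[0],P[1],P[2]-.014)),proj(f,(P[0],P[1],P[2]-.022)),proj(f,(.576,.234,.044)))
E
```

```text
clock: 4.3
position: [0.5758, 0.238, 0.1709]
tool_rot: [3.141, -0.002, 1.626]
force: [-0.6, -0.8, -1.9]
grip_width: 0.0212
finger_force: 78.7
clock: 4.8
position: [0.5764, 0.2347, 0.152]
tool_rot: [3.141, -0.0, 1.623]
force: [0.6, 1.1, -1.8]
grip_width: 0.0213
finger_force: 78.7
[0.57637198 0.2347068  0.15198812] [ 0.60602785  1.1214138  -1.84868067]
d3 [235.08473068 163.1347104 ] [235.19671097 165.39281878] [236.39434023 189.00532774]
s3 [352.02395834 202.10323871] [351.66406406 203.65848494] [347.78601502 219.26818344]
w3 [277.92945665 256.44324481] [277.93603469 250.7139314 ] [277.52324313 211.14517537]
```

View pics/m3.png

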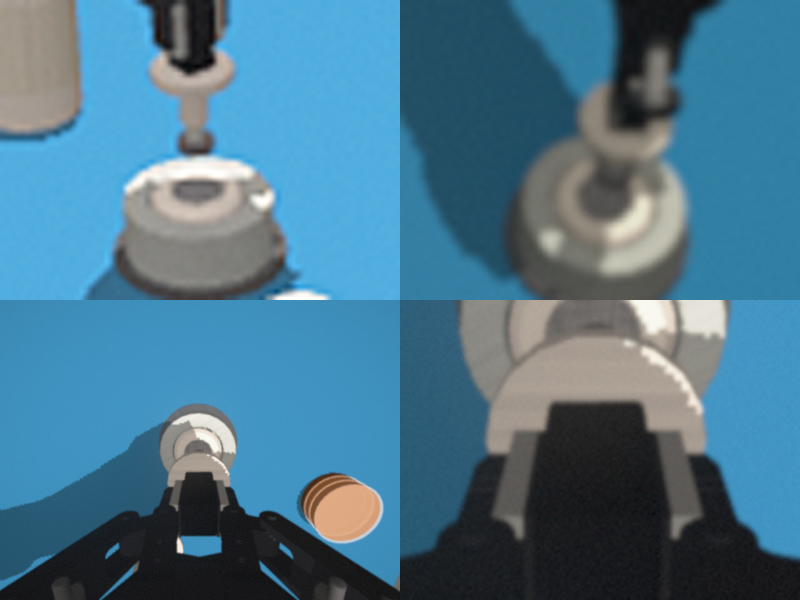

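Side, scene and wrist crops agree to under 1 mm: collar and holder rim lie where predicted (side 235.4/236.6, scene 352.2/347.6, wrist both 277.6), so the pusher is over the retainer; foot seems about 48 mm below the origin.

```bash
python3 -m crank '{"travel":[[0,0,-0.5],[0,0,-1],[0,0,-1.6],[0,0,-2.1],[0,0,-2.3]],"turn":[[0,0,0],[0,0,0],[0,0,0],[0,0,0],[0,0,0]],"gripper":[1,1,1,1,1]}' 80;python3 -m crank '{"travel":[[0,0,-0.1],[0,0,-0.2],[0,0,-0.3],[0,0,-0.4],[0,0,-0.4]],"turn":[[0,0,0],[0,0,0],[0,0,0],[0,0,0],[0,0,0]],"gripper":[1,1,1,1,1]}' 80
```

```text
clock: 5.45
position: [0.5757, 0.2349, 0.1274]
tool_rot: [-3.141, 0.0, 1.623]
force: [0.3, -0.2, -1.4]
grip_width: 0.0212
finger_force: 78.7
clock: 5.95
position: [0.576, 0.2349, 0.1243]
tool_rot: [-3.142, 0.0, 1.623]
force: [0.1, 0.3, -1.4]
grip_width: 0.0213
finger_force: 78.7
```

```bash
python3 -m crank '{"travel":[[0,0,-0.1],[0,0,-0.2],[0,0,-0.3],[0,0,-0.3],[0,0,-0.3]],"turn":[[0,0,0],[0,0,0],[0,0,0],[0,0,0],[0,0,0]],"gripper":[1,1,1,1,1]}' 80
```

```text
clock: 6.45
position: [0.5762, 0.2352, 0.1216]
tool_rot: [3.141, -0.0, 1.623]
force: [-0.6, 0.1, 5.2]
grip_width: 0.0212
finger_force: 79.6
```

```bash
python3 -m crank '{"travel":[[0,0,-0.05],[0,0,-0.1],[0,0,-0.15],[0,0,-0.15],[0,0,-0.15]],"turn":[[0,0,0],[0,0,0],[0,0,0],[0,0,0],[0,0,0]],"gripper":[1,1,1,1,1]}' 80
```

```text
clock: 6.95
position: [0.5763, 0.2352, 0.12]
tool_rot: [3.141, -0.0, 1.623]
force: [0.3, 1.2, 4.9]
grip_width: 0.0212
finger_force: 79.6
```

```bash
python3 -m crank '{"travel":[[0,0,-0.05],[0,0,-0.1],[0,0,-0.15],[0,0,-0.15],[0,0,-0.15]],"turn":[[0,0,0],[0,0,0],[0,0,0],[0,0,0],[0,0,0]],"gripper":[1,1,1,1,1]}' 80
```

```text
clock: 7.45
position: [0.576, 0.235, 0.1182]
tool_rot: [-3.142, 0.0, 1.623]
force: [0.5, 0.2, 0.6]
grip_width: 0.0212
finger_force: 79.1
```

```bash
python3 -m crank '{"travel":[[0,0,-0.05],[0,0,-0.1],[0,0,-0.15],[0,0,-0.15],[0,0,-0.15]],"turn":[[0,0,0],[0,0,0],[0,0,0],[0,0,0],[0,0,0]],"gripper":[1,1,1,1,1]}' 80
```

```text
clock: 7.95
position: [0.5758, 0.2349, 0.1166]
tool_rot: [-3.141, 0.0, 1.623]
force: [1.9, 0.2, -0.3]
grip_width: 0.0213
finger_force: 79.2
```

```bash
python3 -m crank '{"travel":[[0,0,-0.05],[0,0,-0.1],[0,0,-0.15],[0,0,-0.2],[0,0,-0.2]],"turn":[[0,0,0],[0,0,0],[0,0,0],[0,0,0],[0,0,0]],"gripper":[1,1,1,1,1]}' 80
```

```text
clock: 8.45
position: [0.5759, 0.2349, 0.1146]
tool_rot: [-3.141, 0.0, 1.623]
force: [0.1, 0.7, -0.3]
grip_width: 0.021
finger_force: 79.1
```

```bash
python3 -m crank '{"travel":[[0,0,-0.05],[0,0,-0.1],[0,0,-0.15],[0,0,-0.2],[0,0,-0.2]],"turn":[[0,0,0],[0,0,0],[0,0,0],[0,0,0],[0,0,0]],"gripper":[1,1,1,1,1]}' 80
```

```text
clock: 8.95
position: [0.5758, 0.2349, 0.1126]
tool_rot: [-3.141, 0.0, 1.623]
force: [0.4, -1.4, -1.2]
grip_width: 0.0211
finger_force: 78.9
```

```bash
python3 -m crank '{"travel":[[0,0,-0.05],[0,0,-0.1],[0,0,-0.1],[0,0,-0.1],[0,0,-0.1]],"turn":[[0,0,0],[0,0,0],[0,0,0],[0,0,0],[0,0,0]],"gripper":[1,1,1,1,1]}' 80
```

```text
clock: 9.45
position: [0.576, 0.235, 0.1118]
tool_rot: [-3.142, -0.0, 1.623]
force: [-0.1, -0.4, -2.1]
grip_width: 0.0211
finger_force: 78.9
```

```bash
python3 -m crank '{"travel":[[0,0,-0.05],[0,0,-0.1],[0,0,-0.1],[0,0,-0.1],[0,0,-0.1]],"turn":[[0,0,0],[0,0,0],[0,0,0],[0,0,0],[0,0,0]],"gripper":[1,1,1,1,1]}' 80
```

```text
clock: 9.95
position: [0.576, 0.235, 0.1108]
tool_rot: [-3.142, -0.0, 1.623]
force: [-0.4, -0.7, -2.5]
grip_width: 0.0211
finger_force: 78.9
```

```bash
python3 -m crank '{"travel":[[0,0,-0.05],[0,0,-0.1],[0,0,-0.1],[0,0,-0.1],[0,0,-0.1]],"turn":[[0,0,0],[0,0,0],[0,0,0],[0,0,0],[0,0,0]],"gripper":[1,1,1,1,1]}' 80
```

```text
clock: 10.45
position: [0.5761, 0.2351, 0.1102]
tool_rot: [3.141, -0.0, 1.623]
force: [-1.5, -0.8, 4.9]
grip_width: 0.0212
finger_force: 79.7
```

```bash
python3 -m crank '{"travel":[[0,0,-0.02],[0,0,-0.04],[0,0,-0.05],[0,0,-0.05],[0,0,-0.05]],"turn":[[0,0,0],[0,0,0],[0,0,0],[0,0,0],[0,0,0]],"gripper":[1,1,1,1,1]}' 80
```

```text
clock: 10.95
position: [0.5761, 0.2351, 0.1101]
tool_rot: [3.141, -0.0, 1.623]
force: [-4.3, -2.0, 13.5]
grip_width: 0.0214
finger_force: 80.6
```

```bash
python3 -m crank '{"travel":[[0,0,-0.02],[0,0,-0.04],[0,0,-0.05],[0,0,-0.05],[0,0,-0.05]],"turn":[[0,0,0],[0,0,0],[0,0,0],[0,0,0],[0,0,0]],"gripper":[1,1,1,1,1]}' 80
```

```text
clock: 11.45
position: [0.5762, 0.2351, 0.1101]
tool_rot: [3.141, -0.0, 1.623]
force: [-6.0, -2.6, 21.9]
grip_width: 0.021
finger_force: 81.5
```

Resistance rose steeply at a stroke of about 13 mm: seated. Lifting and checking.

```bash
python3 -m crank '{"travel":[[0,0,0.3],[0,0,1.5],[0,0,3.5],[0,0,6],[0,0,8]],"turn":[[0,0,0],[0,0,0],[0,0,0],[0,0,0],[0,0,0]],"gripper":[1,1,1,1,1]}' 80;python3 -m crank '{"travel":[[0,-2,0.5],[-1,-5,1],[-2,-8,1],[-2.8,-10.9,1],[-2.8,-10.9,1]],"turn":[[0,0,0],[0,0,0],[0,0,0],[0,0,0],[0,0,0]],"gripper":[1,1,1,1,1]}' 80;python3 - <<'E'
from h import *
o=bot.observe();print(o['position'],o['force']);P=o['position']
snap('side','d4');snap('scene','s4');w=snap('wrist','w4')
g=lambda t,x,y,w=40,h=30:cv2.resize(cv2.imread(f'pics/{t}.png')[y-h:y+h,x-w:x+w],(400,300),interpolation=cv2.INTER_CUBIC)
q=proj(load('d4'),(P[0],P[1],P[2]-.04));print(q, proj(load('d4'),(P[0],P[1],P[2]-.014)))
q=q.astype(int)
cv2.imwrite('pics/m4.png',np.vstack([np.hstack([g('d4',237,195),g('s4',347,220)]),np.hstack([g('w4',280,210,280,210),g('d4',q[0],q[1])])]))
E
```

```text
clock: 11.95
position: [0.5762, 0.2351, 0.1907]
tool_rot: [3.141, -0.0, 1.623]
force: [0.1, 0.0, -2.4]
grip_width: 0.0208
finger_force: 78.7
clock: 12.45
position: [0.5475, 0.1217, 0.1997]
tool_rot: [3.141, 0.002, 1.619]
force: [0.6, 1.0, -1.5]
grip_width: 0.0212
finger_force: 78.8
[0.54754606 0.12173368 0.19966855] [ 0.64373089  0.99820042 -1.50590725]
[249.20056338 174.83709085] [248.94927728 167.0313152 ]
```

View pics/m4.png

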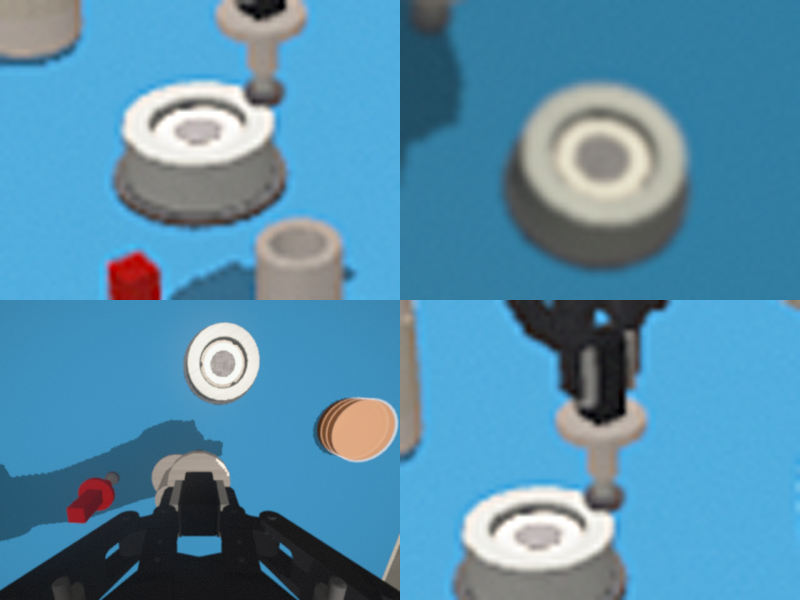

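The recess is open above the retainer in all views (side crop (198,130), scene crop (602,158)), level and like the finished one; the pusher hangs straight in the fingers. Now back to the stand.

```bash
python3 -m crank '{"travel":[[-0.8,-2,0],[-1.6,-4,0],[-2.4,-6,0],[-2.9,-7.6,0],[-2.9,-8,0]],"turn":[[0,0,0],[0,0,0],[0,0,0],[0,0,0],[0,0,0]],"gripper":[1,1,1,1,1]}' 80;python3 -m crank '{"travel":[[0,0,-1],[0,0,-2],[0,0,-2],[0,0,-2],[0,0,-2]],"turn":[[0,0,0],[0,0,0],[0,0,0],[0,0,0],[0,0,0]],"gripper":[1,1,1,1,1]}' 80;python3 - <<'E'
from h import *
o=bot.observe();print(o['position'],o['force'])
E
```

```text
clock: 13.1
position: [0.5188, 0.0449, 0.199]
tool_rot: [3.142, 0.0, 1.622]
force: [-0.1, -0.1, -0.9]
grip_width: 0.0212
finger_force: 78.8
clock: 13.6
position: [0.5191, 0.0464, 0.1788]
tool_rot: [-3.142, -0.0, 1.624]
force: [0.2, 0.4, -1.9]
grip_width: 0.0213
finger_force: 78.8
[0.51912101 0.04637399 0.17879843] [ 0.2266763   0.41296663 -1.90875253]
```

```bash
python3 -m crank '{"travel":[[-0.1,0,-0.6],[-0.1,0,-1.2],[-0.1,0,-2],[-0.1,0,-3],[-0.1,0,-4]],"turn":[[0,0,0],[0,0,0],[0,0,0],[0,0,0],[0,0,0]],"gripper":[1,1,1,1,1]}' 80;python3 -m crank '{"travel":[[0,0,-0.8],[0,0,-1.6],[0,0,-2.4],[0,0,-3],[0,0,-3.3]],"turn":[[0,0,0],[0,0,0],[0,0,0],[0,0,0],[0,0,0]],"gripper":[1,1,1,1,1]}' 80
```

```text
clock: 14.1
position: [0.5179, 0.046, 0.1378]
tool_rot: [-3.141, 0.0, 1.623]
force: [0.3, 0.0, -1.8]
grip_width: 0.0212
finger_force: 78.7
clock: 14.6
position: [0.5178, 0.046, 0.1051]
tool_rot: [-3.141, 0.0, 1.623]
force: [-1.0, -0.4, -2.3]
grip_width: 0.021
finger_force: 78.7
```

```bash
python3 -m crank '{"travel":[[0,0,-0.1],[0,0,-0.2],[0,0,-0.3],[0,0,-0.35],[0,0,-0.35]],"turn":[[0,0,0],[0,0,0],[0,0,0],[0,0,0],[0,0,0]],"gripper":[1,1,1,1,1]}' 80
```

```text
clock: 15.1
position: [0.518, 0.046, 0.1023]
tool_rot: [-3.142, 0.0, 1.623]
force: [-1.3, -0.1, -2.2]
grip_width: 0.021
finger_force: 78.7
```

```bash
python3 -m crank '{"travel":[[0,0,-0.05],[0,0,-0.1],[0,0,-0.1],[0,0,-0.1],[0,0,-0.1]],"turn":[[0,0,0],[0,0,0],[0,0,0],[0,0,0],[0,0,0]],"gripper":[1,1,1,1,1]}' 80
```

```text
clock: 15.6
position: [0.518, 0.046, 0.1019]
tool_rot: [3.141, 0.0, 1.623]
force: [-5.0, -0.6, 14.3]
grip_width: 0.0212
finger_force: 80.9
```

```bash
python3 -m crank '{"travel":[[0,0,0.05],[0,0,0.05],[0,0,0.05],[0,0,0.05],[0,0,0.05]],"turn":[[0,0,0],[0,0,0],[0,0,0],[0,0,0],[0,0,0]],"gripper":[1,0.6,0.3,0,0]}' 20;python3 -m crank '{"travel":[[0,0,0],[0,0,1],[0,0,3],[0,0,6],[0,0,9]],"turn":[[0,0,0],[0,0,0],[0,0,0],[0,0,0],[0,0,0]],"gripper":[0,0,0,0,0]}';python3 -m crank '{"travel":[[0,0,2],[0,-3,3],[0,-5,3],[0,-5,3],[0,-5,3]],"turn":[[0,0,0],[0,0,0],[0,0,0],[0,0,0],[0,0,0]],"gripper":[0,0,0,0,0]}';python3 - <<'E'
from h import *
snap('side','d5');snap('scene','s5');snap('wrist','w5')
g=lambda t,x,y,w=40,h=30:cv2.resize(cv2.imread(f'pics/{t}.png')[y-h:y+h,x-w:x+w],(400,300),interpolation=cv2.INTER_CUBIC)
cv2.imwrite('pics/m5.png',np.vstack([np.hstack([g('d5',245,215),g('s5',320,200,80,60)]),np.hstack([g('w5',280,210,280,210),g('d5',280,210,280,210)])]))
E
```

```text
clock: 16.1
position: [0.5181, 0.046, 0.1018]
tool_rot: [3.141, -0.0, 1.623]
force: [-0.2, 0.0, -0.1]
grip_width: 0.0761
finger_force: 0.0
clock: 16.6
position: [0.5178, 0.0459, 0.1934]
tool_rot: [-3.141, -0.0, 1.623]
force: [0.5, -0.4, 0.1]
grip_width: 0.0854
finger_force: 0.0
clock: 17.1
position: [0.518, -0.004, 0.2223]
tool_rot: [3.141, -0.0, 1.622]
force: [-0.2, 0.6, -0.4]
grip_width: 0.0856
finger_force: 0.0
```

View pics/m5.png

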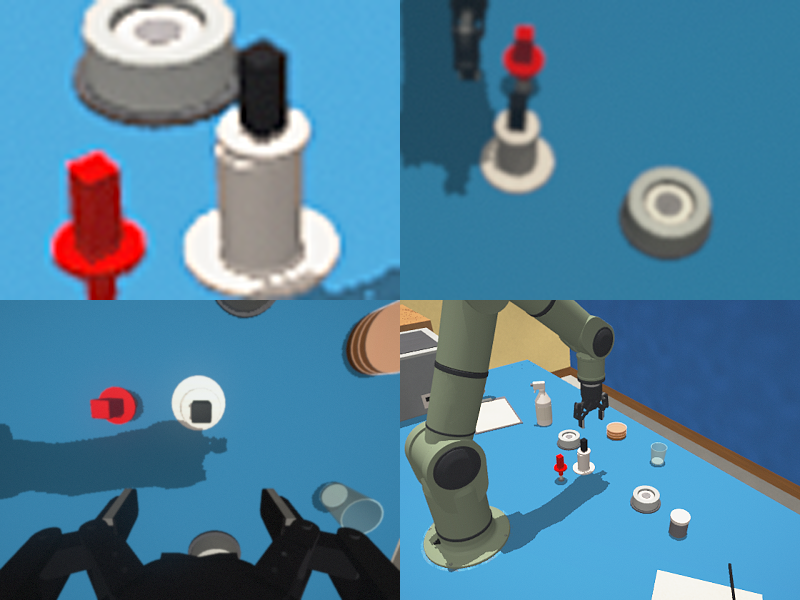

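The pusher stands upright in its stand, collar on the rim (side crop (263,130)). The retainer is home, and the other things are where they were.

```bash
python3 -c "
from workcell import bot
print(bot.job_done())"
```

```text
the job is handed in; nothing more can be done
None
```

The retainer is pressed fully home (measured peak about 23–24 N, close to the 25 N limit), the pusher is back upright in its stand, nothing else was moved, and the job was handed in at about 17 s; no verdict came back.

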